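# Find the hub flange that rocks, clamp the sound one

## Robot

A 6-joint arm with a two-finger parallel gripper is mounted at the origin on the work surface. World frame = base frame: x ahead of the robot, y to its left, z up, the work surface at z = 0. Lengths are in m, angles in rad, forces in N, time in s.
With the tool pointing down it reaches from about 0.35 to 0.85 m from the base axis. Payload 8.1 kg.
Tool frame: the origin (TCP) lies at the centre of the arm's flange, where the gripper is bolted on; the fingertips stand 186 mm ahead of it and the grasp point (between the pads) lies 167 mm ahead of it (robot.grasp_offset is the distance from the TCP to the grasp point, in m); z points along the fingers, y is the line along which they close (so a half turn about z gives the same grasp; the last joint's range is limited). The gripper opens to 93 mm and grips with 3 to 60 N. Pads are 15 mm wide; open, the fingers measure 128 mm over their backs; the gripper's body (75 mm by 188 mm) begins 65 mm behind the grasp point.
Start: joints at [1.034, 0.13, 1.488, -0, 1.523, -0.085], TCP at [0.262, 0.54, 0.405] pointing down, gripper open.
Joint ranges: [-2.96, 2.96], [-0.89, 2.26], [0.02, 2.5], [-1.34, 4.48], [0, 2.73], [-2.66, 2.66]. Speed limits (rad/s): [2.39, 2.39, 2.79, 3.14, 3.14, 3.14].

## Interface

Orientations are given as a rotation vector (axis times angle).
In Python, from plant import robot gives the robot as it stands.
- The arm moves only by the tool drive_tool, never from a script. Its argument "moves" is one flat list of numbers, 7 for each row, row after row: the finger opening in mm, from 0 to 93, then the shift along the tool's x, y, z in mm, then the turn, a rotation vector about the tool's x, y, z in degrees. A call has 1 to 8 rows; each row shifts and turns the commanded pose from where the row before left it, along the tool's axes as they then stand; what a row does not reach is not made up. A row lasts 1/10 s, in which the tool goes at most 50 mm and 8.59 degrees, less where a joint would pass 70% of its speed; a pose out of reach is approached as far as the arm can. A call is refused whole if a number of a shift passes 50 or a number of a turn 8.59, either way. A call with a gripper value outside its range is refused whole. The fingers move at their own pace and stop on an object; "grip_force" is the grip in N (left out, the last holds). Time passes only in rows, so rows that do not move let the fingers close. It gives the time, the measured TCP pose, the force, the opening and the grip force at its end, in the units of the state.
- robot.read_state(): the state, without advancing time (a new reading comes with each control period).
- robot.read_camera(name): name is "scene" or "top" or "wrist"; returns a dict with "color" (480x640x3 uint8, red, green, blue), "depth" (480x640 float32, m along the optical axis (not along the pixel's ray), 0 where there is no reading), "mtx" (3x3 intrinsics, pixels), "dist_coeffs" ([k1, k2, p1, p2, k3] as OpenCV has them; the pictures are not rectified), "R" (3x3) and "t" (3): a world point X has camera coordinates R X + t. Camera axes: x right, y down, z forward; pixel columns grow to the right and rows downward; lengths in m; the calibration is good to about 2 mm. A picture is of the moment at which its call begins.
- robot.close_job(): hands the job in; it is judged then, once.
The state is a dict: "t": time; "q": joint angles; "dq": joint speeds; "joint_torque": joint torques, N m; "tool_pos": TCP position; "orientation": TCP orientation; "force": force on the tool from outside, world axes, zero at the start; "wrist_torque": the same for the moment, N m; "opening": finger opening in m; "gripper_force": force on a finger pad.
Only numpy, scipy, OpenCV 4.12 (cv2) and the standard library are available. Lean on these libraries where they do the work, as an engineer would, in place of code of your own. Each camera call takes 0.05 s, during which the arm holds its last target. There are 200 camera calls.

## Task

One of the two hub flanges has a hub centre that stands proud: lay the straightedge centrally across a face, let go, and press its red end and then its black end gently with the fingertips; if it does not rock, try the other flange. When you have rocked it with both ends on the proud one, leave it lying there across the middle as a mark, and only then swing the other, sound flange's clamp fully down; leave the proud one's clamp open and the other things on the table where they are.

Things in the scene. Friction and masses are not known exactly. Their poses are not given: they have to be found in the camera images.
- edge: straightedge, a loose square-cut aluminium bar 180 long (its x axis) by 28 wide (y) by 24 tall (z), 0.2 to 0.4 kg; origin at the centre of its underside. The last 24 mm at the +x end is red, at the -x end black. It starts lying on the table between the two stands, underside down
- edge_mid (a point): centre of the straightedge, half-way up (12 mm above its underside); same axes
- edge_red (a point): centre of the red end's top face, 78 mm from the middle along the straightedge's +x. Pressed on the flush flange it stays put; on the proud one the straightedge rests level on the hub centre, and pressing an end with about 2 N tips it 0.06 rad until it meets the face (that end's top goes down 3 mm, the other rises); let go, it comes level again
- edge_black (a point): centre of the black end's top face, 78 mm from the middle along its -x; behaves as the red end does
- flange_left (a point): centre of the left hub flange's top face, a level steel disc 170 across, 50 mm above the table, fixed on a red inspection stand; x axis points away from the stand's clamp. The hub centre (a disc 52 across in the middle of the face) is flush on one flange and stands 3.5 mm above the face on the other, and it differs from run to run which.
- clamp_left (a joint): angle of the left stand's swing clamp: 0 open (leaning 0.35 rad back from upright, away from the flange), 1.9 fully down over the flange; turns about the hinge's +y axis, stays where it is left (about 2 N at the crossbar moves it); starts between 0 and 0.25
- clamp_left_bar (a point): middle of the left clamp's yellow crossbar, 62 long, 14 thick, parallel to the stand's y, at the free end of the clamp arm, 85 mm from the hinge; push it over towards and down onto the flange
- clamp_left_hinge (a point): hinge of the left clamp, 118 mm from the flange's centre on the flange's -x side, 62 mm above the table; axes as the flange's; between two grey cheeks 24 by 40, 70 mm tall
- flange_right (a point): centre of the right hub flange's top face, a level steel disc 170 across, 50 mm above the table, fixed on a red inspection stand; x axis points away from the stand's clamp. The hub centre (a disc 52 across in the middle of the face) is flush on one flange and stands 3.5 mm above the face on the other, and it differs from run to run which.
- clamp_right (a joint): angle of the right stand's swing clamp: 0 open (leaning 0.35 rad back from upright, away from the flange), 1.9 fully down over the flange; turns about the hinge's +y axis, stays where it is left (about 2 N at the crossbar moves it); starts between 0 and 0.25
- clamp_right_bar (a point): middle of the right clamp's yellow crossbar, 62 long, 14 thick, parallel to the stand's y, at the free end of the clamp arm, 85 mm from the hinge; push it over towards and down onto the flange
- clamp_right_hinge (a point): hinge of the right clamp, 118 mm from the flange's centre on the flange's -x side, 62 mm above the table; axes as the flange's; between two grey cheeks 24 by 40, 70 mm tall
- wrench: bystander, leave alone: steel spanner, 200 long; lies along its x, origin on its underside
- mallet: bystander, leave alone: hammer, 260 long; lies along its x, origin on its underside
- spray: bystander, leave alone: aerosol can, 60 across, 170 tall; origin at the centre of its underside
- mug: bystander, leave alone: white mug, 80 across, 90 tall; origin at the centre of its underside
- nut1: bystander, leave alone: wheel nut, 28 across, 20 tall; origin at the centre of its underside
- nut2: bystander, leave alone: second wheel nut, same size; origin at the centre of its underside
- bowl: bystander, leave alone: steel parts bowl, 110 across, 40 tall; origin at the centre of its underside
- gauge: bystander, leave alone: round tyre gauge 60 across, 22 tall, with a brass stem 90 long along its +x; origin at the centre of its underside
- stand_left: the left stand: red base plate 270 by 150, 12 thick, fixed to the table, carrying flange and clamp; origin on the table under the flange's centre, axes as the flange's
- stand_right: the right stand: red base plate 270 by 150, 12 thick, fixed to the table, carrying flange and clamp; origin on the table under the flange's centre, axes as the flange's
Mind the look-alikes: they are no part of the job. What is meant by the edge is not orange, and is the larger of those in its own colour.

How it is judged:
On the way, in this order (a step that is already met when the one before it is completed fails the run):
1. the straightedge lies released across the middle of one of the flanges (contact force between the fingers and edge below 0.1 N and angle between edge_mid's own z axis and vertical below 0.03 rad and ((horizontal distance between edge_mid and flange_left below 0.03 m and z of edge_mid in the frame of flange_left between 0.009 and 0.018 m) or (horizontal distance between edge_mid and flange_right below 0.03 m and z of edge_mid in the frame of flange_right between 0.009 and 0.018 m))), for 0.2 s.
2. the red end is pressed by the fingers and the straightedge rocks (tips more than 0.035 rad) on a flange (contact force between the fingers and edge above 1 N and distance between the grasp point and edge_red below 0.05 m and angle between edge_mid's own z axis and vertical above 0.035 rad and ((horizontal distance between edge_mid and flange_left below 0.03 m and z of edge_mid in the frame of flange_left between 0.009 and 0.018 m) or (horizontal distance between edge_mid and flange_right below 0.03 m and z of edge_mid in the frame of flange_right between 0.009 and 0.018 m))), for 0.1 s.
3. the black end is pressed by the fingers and the straightedge rocks on a flange (contact force between the fingers and edge above 1 N and distance between the grasp point and edge_black below 0.05 m and angle between edge_mid's own z axis and vertical above 0.035 rad and ((horizontal distance between edge_mid and flange_left below 0.03 m and z of edge_mid in the frame of flange_left between 0.009 and 0.018 m) or (horizontal distance between edge_mid and flange_right below 0.03 m and z of edge_mid in the frame of flange_right between 0.009 and 0.018 m))), for 0.1 s.
4. a clamp is swung fully down (value of joint any of clamp_left, clamp_right above 1.75 rad), for 0.2 s.
At the end, for the whole second after the job is handed in: The straightedge lies at rest and released on the proud hub centre (its middle within 30 mm of the flange's centre, standing at least 1.7 mm above the flat face), that flange's clamp is still open (below 0.4 rad) and the other flange's clamp is down (above 1.75 rad) (contact force between the fingers and edge below 0.1 N and linear speed of edge below 0.02 m/s and ((horizontal distance between edge_mid and flange_left below 0.03 m and z of edge_mid in the frame of flange_left between 0.0137 and 0.018 m and value of joint clamp_left below 0.4 rad and value of joint clamp_right above 1.75 rad) or (horizontal distance between edge_mid and flange_right below 0.03 m and z of edge_mid in the frame of flange_right between 0.0137 and 0.018 m and value of joint clamp_right below 0.4 rad and value of joint clamp_left above 1.75 rad))); the robot touches nothing.
It fails at once if the straightedge is pressed on a flange with more than 70 N (contact force between edge and stand_left above 70 N or contact force between edge and stand_right above 70 N).
It fails at once if a bystander is moved more than 40 mm (distance of any of wrench, mallet, spray, mug, nut1, nut2, bowl, gauge from where it was at the start of the episode above 0.04 m).
It also fails if it takes over 72 s, if anything falls off the work surface, if the arm or the gripper's body presses on something with over 40 N, if the wrist force passes 120 N, or if a joint passes its speed limit or range.

## Working session

There is one attempt and no reset: what is moved stays moved. The work goes in short steps, Python scripts to look and compute and a tool call to move; the robot and the scene stay as the last step left them, time stands still between calls to the robot, and variables do not carry over. Pictures are saved under pics/ and viewed, at most 10 in all, crops included, and the job is handed in when it is done.

Besides the shell and the picture viewer there is one more tool, called as name(argument=value, ...) on one line, values as JSON. drive_tool: Moves the arm, as the interface text tells. Its arguments: {"type":"object","properties":{"moves":{"type":"array","items":{"type":"number"}},"grip_force":{"type":"number"}},"required":["moves"]}

```bash
mkdir -p pics; cat > h.py <<'E'
import numpy as np,cv2,json
from plant import robot
def grab(n,f=None):
    c=robot.read_camera(n)
    if f: cv2.imwrite('pics/'+f,c['color'][:,:,::-1])
    return c
def ray(c,px):
    p=cv2.undistortPoints(np.array(px,float).reshape(-1,1,2),np.array(c['mtx']),np.array(c['dist_coeffs'])).reshape(-1,2)
    d=np.c_[p,np.ones(len(p))]@np.array(c['R'])
    o=-np.array(c['R']).T@np.array(c['t'])
    return o,d
def onz(c,px,z):
    o,d=ray(c,px); return o+d*((z-o[2])/d[:,2])[:,None]
def cloud(c):
    v,u=np.mgrid[:480,:640]; o,d=ray(c,np.c_[u.ravel(),v.ravel()])
    return (o+d*c['depth'].reshape(-1,1)).reshape(480,640,3)
E
python3 - <<'E'
from h import *
for n in('top','scene'):
    c=grab(n,n+'0.png'); np.save(n+'0.npy',c,allow_pickle=True); print(n,np.round(-np.array(c['R']).T@c['t'],3))
print(robot.read_state())
E
```

```text
top [ 3.870e-01 -1.000e-03  1.195e+00]
scene [ 1.333 -0.007  0.844]
{'t': 0.1, 'q': array([ 1.03362097e+00,  1.31120349e-01,  1.48916945e+00, -2.89023059e-05,
        1.52298174e+00, -8.54056364e-02]), 'dq': array([ 0.00028171, -0.00224393, -0.00308178,  0.00059482,  0.00184929,
        0.00169247]), 'joint_torque': array([ 1.24308666e-03, -5.61337423e+01, -4.93097448e+01,  7.69651425e-02,
        2.89747620e-02, -1.33922922e-04]), 'tool_pos': array([0.26182038, 0.53963918, 0.40377185]), 'orientation': array([-7.03507441e-01, -3.06130973e+00,  2.52393770e-03]), 'force': array([ 0.06536672,  0.33134843, -0.30671996]), 'wrist_torque': array([-0.01417001, -0.03773122, -0.0111786 ]), 'gripper_force': 0.0, 'opening': 0.09300895845624944}
```

View pics/top0.png

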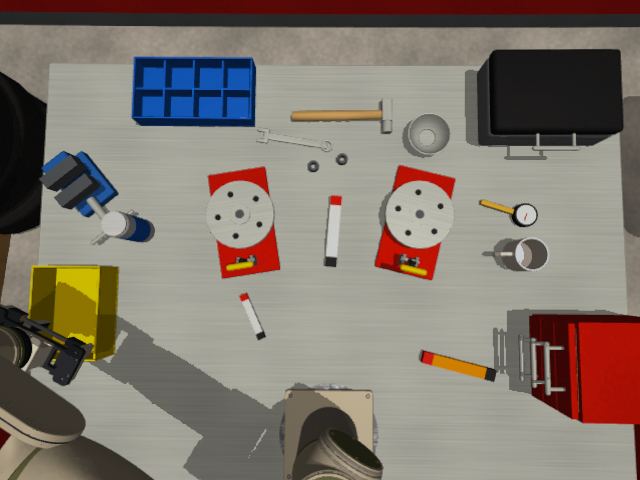

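View pics/scene0.png

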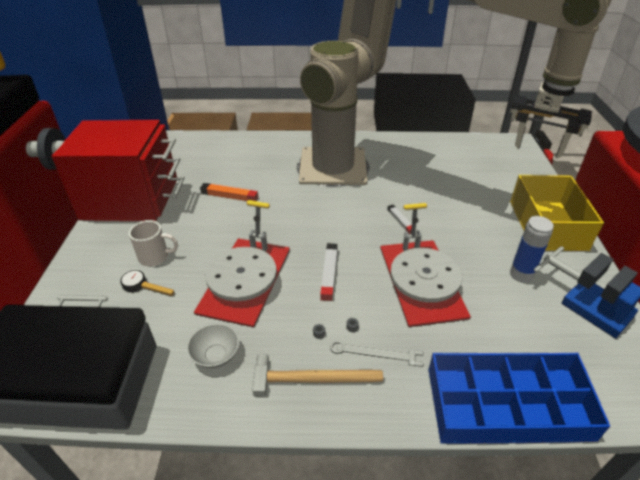

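The top view shows the straightedge at about (333,231), with its red end up at (336,200) and its black end at (331,262). The decoys are the small grey bar at (252,316) and the orange one at (458,366). The flanges are at (240,214) on the left and (420,214) on the right, with clamps on the near side. The left hub shows a visible rim in the scene view, so it is probably the proud one.

```bash
cat > m.py <<'E'
from h import *
from scipy.spatial.transform import Rotation as R
def big(m,box):
    k=np.zeros_like(m,np.uint8); x0,y0,x1,y1=box; k[y0:y1,x0:x1]=m[y0:y1,x0:x1]
    n,l,s,ce=cv2.connectedComponentsWithStats(k); i=1+np.argmax(s[1:,4]); return l==i,ce[i]
top=np.load('top0.npy',allow_pickle=True).item(); sc=np.load('scene0.npy',allow_pickle=True).item()
def hsv(c): return cv2.cvtColor(c['color'],cv2.COLOR_RGB2HSV).astype(int)
H=hsv(top); S=hsv(sc); P=cloud(top); Q=cloud(sc)
red=lambda h:((h[...,0]<8)|(h[...,0]>172))&(h[...,1]>150)&(h[...,2]>90)
blk=lambda h:(h[...,2]<70)
def pts(P,m): 
    p=P[m]; return np.round(np.r_[np.median(p,0),m.sum()],4)
for nm,h,c,Pc,rb,bb in(('top',H,top,P,(322,190,346,215),(320,250,345,272)),('scene',S,sc,Q,(315,280,342,302),(320,238,342,256))):
    for f,b in((red,rb),(blk,bb)):
        m,ce=big(f(h),b); print(nm,ce,pts(Pc,m),onz(c,[ce],.024).round(4))
# straightedge outline in top
m=np.zeros((480,640),bool); m[185:275,315:350]=((P[185:275,315:350,2]>.015)&(P[185:275,315:350,2]<.033))
p=P[m]; r=cv2.minAreaRect((p[:,:2]*1000).astype(np.float32)); print('edge rect',r, np.median(p[:,2]),m.sum())
for nm,cx in(('L',240),('R',420)):
    for c,Pc,s in((top,P,'top'),):
        m=np.zeros((480,640),bool); w=Pc[160:270,cx-50:cx+50]; m[160:270,cx-50:cx+50]=(w[...,2]>.042)&(w[...,2]<.06)
        m,_=big(m,(0,0,639,479)); k=np.argwhere(m)[:,::-1]; p=Pc[m]
        cc,rr=cv2.minEnclosingCircle((p[:,:2]*1000).astype(np.float32)); cc=np.array(cc)/1000
        print(nm,'flange',cc.round(4),rr,m.sum())
        for PP,ss in((P,'top'),(Q,'scene')):
            d=np.hypot(PP[...,0]-cc[0],PP[...,1]-cc[1])
            zz=PP[...,2]; ok=(zz>.04)&(zz<.065)
            print('  ',ss,'hub z',zz[ok&(d<.023)&(d>.01)].mean(),'face z',zz[ok&(d>.032)&(d<.045)].mean(),zz[ok&(d>.032)&(d<.045)].std())
yel=lambda h:(h[...,0]>20)&(h[...,0]<35)&(h[...,1]>150)&(h[...,2]>120)
for nm,bt,bs in(('L',(220,255,260,275),(400,195,435,215)),('R',(395,255,430,280),(240,195,275,212))):
    for h,Pc,b in((H,P,bt),(S,Q,bs)):
        m,ce=big(yel(h),b); p=Pc[m]; rr=cv2.minAreaRect((p[:,:2]*1000).astype(np.float32)); print(nm,'bar',ce,pts(Pc,m),rr)
# stand axis from plate
for nm,b in(('L',(195,155,290,285)),('R',(365,155,465,285))):
    m,ce=big(red(H),b); k=np.argwhere(m)[:,::-1]; w=onz(top,k,.012); r=cv2.minAreaRect((w[:,:2]*1000).astype(np.float32)); print(nm,'plate',r)
E
python3 m.py
```

```text
top [335.375      199.95833333] [ 5.807e-01 -1.310e-02  2.370e-02  9.600e+01] [[ 0.581 -0.014  0.024]]
top [330.27472527 261.63736264] [ 4.236e-01 -1.700e-03  2.440e-02  9.100e+01] [[ 0.4245 -0.0024  0.024 ]]
scene [326.7012987  291.23376623] [ 5.861e-01 -1.230e-02  2.490e-02  7.700e+01] [[ 0.5844 -0.013   0.024 ]]
scene [331.5 246. ] [ 4.242e-01 -2.200e-03  2.360e-02  2.400e+01] [[ 0.4249 -0.0022  0.024 ]]
edge rect ((503.91033935546875, -7.788274765014648), (28.01759910583496, 179.98475646972656), 85.82415771484375) 0.023913425088794682 787
L flange [0.5409 0.2242] 84.89151000976562 3615
   top hub z 0.05327740671938278 face z 0.04991101030315118 0.0022376354456829024
   scene hub z 0.05446533764017279 face z 0.0511466479862065 0.001525607032134428
R flange [ 0.5445 -0.2219] 86.51361083984375 3716
   top hub z 0.05008823106410024 face z 0.05002625515022798 0.002143140871951155
   scene hub z 0.05128913928304176 face z 0.050988750750205904 0.0015357267729096075
L bar [239.02054795 265.26027397] [  0.411    0.2022   0.1517 146.    ] ((405.0739440917969, 114.80884552001953), (232.67398071289062, 21.27843475341797), 86.20153045654297)
L bar [414.65333333 205.85333333] [ 0.4158  0.1995  0.1506 75.    ] ((865.23388671875, 87.42049407958984), (47.6390380859375, 954.0945434570312), 75.73506927490234)
R bar [412.66206897 269.26896552] [  0.4054  -0.1864   0.1487 145.    ] ((401.63848876953125, -108.151123046875), (21.69432830810547, 216.1310272216797), 2.1466245651245117)
R bar [256.81395349 203.3372093 ] [ 0.408  -0.1897  0.1485 86.    ] ((312.5491943359375, -218.77438354492188), (234.9290008544922, 47.18779754638672), 18.359254837036133)
L plate ((447.8726501464844, 207.65087890625), (110.8736343383789, 147.9561767578125), 9.755441665649414)
R plate ((451.7982482910156, -198.45147705078125), (147.8622589111328, 109.52980041503906), 76.43232727050781)
```

Depth in both views puts the left hub about 3.3 mm proud and the right one flush. So I'll place the straightedge on the left flange, across the stand's y.

```bash
cat > go.py <<'E'
import sys
from h import *
from scipy.spatial.transform import Rotation as R
s=robot.read_state(); M=R.from_rotvec(s['orientation']).as_matrix()
x,y,z,yd=map(float,sys.argv[1:5])
cur=np.degrees(np.arctan2(M[1,1],M[0,1])); d=(yd-cur+90)%180-90
M2=M@R.from_rotvec([0,0,np.radians(-d)]).as_matrix()
print('t',s['t'],'pos',s['tool_pos'].round(4),'ydir',cur.round(2),'tilt',M[:,2].round(4),'q6',s['q'][5].round(2),'F',s['force'].round(2))
print('turn z',round(-d,2),'then shift mm',((np.array([x,y,z])-s['tool_pos'])@M2*1000).round(1))
E
python3 go.py .504 -.0078 .30 85.9
```

```text
t 0.1 pos [0.2618 0.5396 0.4038] ydir 64.12 tilt [-8.0e-04 -1.5e-03 -1.0e+00] q6 -0.09 F [ 0.07  0.33 -0.31]
turn z -21.78 then shift mm [-280.8 -528.6  104.4]
```

drive_tool(moves=[93,0,0,0,0,0,-7.3,93,0,0,0,0,0,-7.3,93,0,0,0,0,0,-7.3,93,-23.5,-44,0,0,0,0,93,-23.5,-44,0,0,0,0,93,-23.5,-44,0,0,0,0,93,-23.5,-44,0,0,0,0,93,-23.5,-44,0,0,0,0])

```text
t: 0.9
tool_pos: [0.364, 0.3103, 0.4043]
orientation: [-0.108, -3.139, 0.001]
force: [0.8, 0.0, 1.0]
opening: 0.0932
gripper_force: 0.0
```

drive_tool(moves=[93,-23.5,-44,0,0,0,0,93,-23.5,-44,0,0,0,0,93,-23.5,-44,0,0,0,0,93,-23.5,-44,0,0,0,0,93,-23.5,-44,0,0,0,0,93,-23.5,-44,0,0,0,0,93,-23.5,-44,0,0,0,0,93,0,0,0,0,0,0])

```text
t: 1.7
tool_pos: [0.5077, -0.0115, 0.4041]
orientation: [-0.118, -3.139, 0.003]
force: [-0.5, 0.5, 1.1]
opening: 0.093
gripper_force: 0.0
```

```bash
python3 go.py .504 -.0078 .30 85.9; python3 -c "
from h import *
grab('wrist','w1.png')"
```

```text
t 1.7 pos [ 0.5077 -0.0115  0.4041] ydir 85.69 tilt [-5.0e-04 -1.9e-03 -1.0e+00] q6 -1.62 F [-0.48  0.51  1.1 ]
turn z -0.21 then shift mm [  3.9   3.7 104.1]
```

View pics/w1.png

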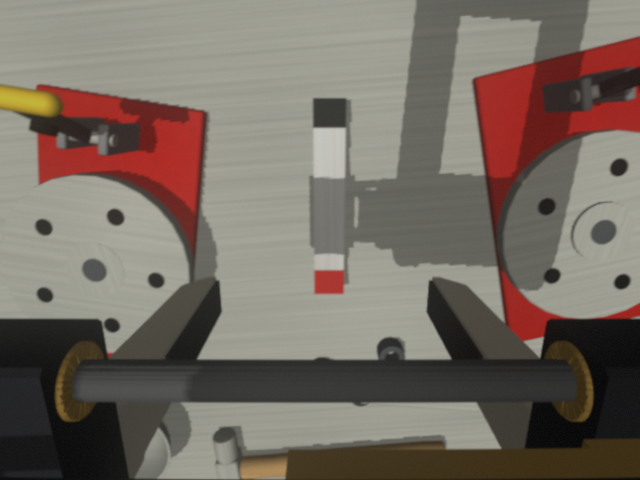

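The wrist view shows the straightedge upright in the image, with black at about (330,112) and red at (329,281), square to the fingers. I'll refine its position from this view, then descend.

```bash
cat > we.py <<'E'
from h import *
from m import red,blk,big,hsv
import sys
def we(c,rb,bb,z):
    h=hsv(c); mr,a=big(red(h),rb); mb,b=big(blk(h),bb)
    w=onz(c,[a,b],z); P=cloud(c); print(a,b,w.round(4),'mid',w.mean(0).round(4),'yaw',np.degrees(np.arctan2(*(w[0]-w[1])[1::-1])).round(2),'z',np.median(P[mr][:,2]).round(4),np.median(P[mb][:,2]).round(4))
E
python3 -c "
from we import *
we(grab('wrist'),(305,262,355,300),(305,90,355,130),.024)" | tail -2;python3 go.py .504 -.0078 .19 85.9
```

```text
[325.38421955 282.93310463] [325.98205742 114.01555024] [[ 0.5812 -0.0136  0.024 ]
 [ 0.4253 -0.0017  0.024 ]] mid [ 0.5033 -0.0077  0.024 ] yaw -4.36 z 0.0253 0.0252
t 1.8 pos [ 0.5066 -0.0076  0.4041] ydir 85.85 tilt [-1.5e-03  5.0e-04 -1.0e+00] q6 -1.61 F [ 0.08  0.76 -0.99]
turn z -0.05 then shift mm [  2.2  -0.5 214.1]
```

drive_tool(moves=[93,3,0,45,0,0,0,93,0,0,45,0,0,0,93,0,0,45,0,0,0,93,0,0,40,0,0,0,93,0,0,25,0,0,0,93,0,0,13,0,0,0,93,0,0,0,0,0,0])

```text
t: 2.5
tool_pos: [0.5023, -0.0051, 0.19]
orientation: [-0.107, -3.136, -0.001]
force: [1.1, -0.5, 0.5]
opening: 0.0928
gripper_force: 0.0
```

drive_tool(moves=[10,0,0,0,0,0,0,10,0,0,0,0,0,0,10,0,0,0,0,0,0,10,0,0,0,0,0,0,10,0,0,0,0,0,0,10,0,0,0,0,0,0,10,0,0,0,0,0,0,10,0,0,0,0,0,0], grip_force=25)

```text
t: 3.3
tool_pos: [0.5035, -0.0063, 0.1917]
orientation: [-0.109, -3.14, -0.0]
force: [0.4, -0.3, 0.1]
opening: 0.0335
gripper_force: 0.0
```

```bash
python3 go.py .504 -.0078 .19 85.9
```

```text
t 3.3 pos [ 0.5035 -0.0063  0.1917] ydir 86.01 tilt [-1.e-04  0.e+00 -1.e+00] q6 -1.62 F [ 0.37 -0.34  0.07]
turn z 0.11 then shift mm [-0.6 -1.4  1.7]
```

drive_tool(moves=[10,0,0,0,0,0,0,10,0,0,0,0,0,0,10,0,0,0,0,0,0,10,0,0,0,0,0,0])

```text
t: 3.7
tool_pos: [0.5035, -0.0064, 0.1917]
orientation: [-0.109, -3.14, 0.0]
force: [-0.1, -1.4, -0.6]
opening: 0.0285
gripper_force: 25.0
```

drive_tool(moves=[10,0,0,-20,0,0,0,10,0,0,-40,0,0,0,10,0,0,-45,0,0,0,10,0,0,-45,0,0,0,10,0,0,-30,0,0,0,10,0,0,0,0,0,0])

```text
t: 4.3
tool_pos: [0.5049, -0.0063, 0.3769]
orientation: [0.109, 3.131, -0.001]
force: [1.3, 0.0, -3.8]
opening: 0.0282
gripper_force: 25.0
```

```bash
python3 go.py .541 .2245 .37 9.75
```

```text
t 4.3 pos [ 0.5049 -0.0063  0.3769] ydir 86.03 tilt [ 8.5e-03 -7.0e-04 -1.0e+00] q6 -1.62 F [ 1.32  0.01 -3.8 ]
turn z 76.28 then shift mm [221.3  74.6   7. ]
```

drive_tool(moves=[10,0,0,0,0,0,8.5,10,0,0,0,0,0,8.5,10,0,0,0,0,0,8.5,10,0,0,0,0,0,8.5,10,0,0,0,0,0,8.5,10,0,0,0,0,0,8.5,10,0,0,0,0,0,8.5,10,0,0,0,0,0,8.5])

```text
t: 5.1
tool_pos: [0.5029, -0.0061, 0.3686]
orientation: [-1.852, -2.533, 0.003]
force: [0.4, 0.3, -2.9]
opening: 0.0278
gripper_force: 25.0
```

drive_tool(moves=[10,0,0,0,0,0,8.3,10,44,15,0,0,0,0,10,44,15,0,0,0,0,10,44,15,0,0,0,0,10,44,15,0,0,0,0,10,44,15,0,0,0,0,10,0,0,0,0,0,0])

```text
t: 5.8
tool_pos: [0.5394, 0.2282, 0.3682]
orientation: [-2.017, -2.403, 0.003]
force: [-0.4, -0.8, -4.8]
opening: 0.0277
gripper_force: 25.0
```

drive_tool(moves=[10,0,0,0,0,0,0,10,0,0,0,0,0,0])

```text
t: 6.0
tool_pos: [0.5399, 0.2225, 0.3696]
orientation: [-2.025, -2.4, 0.005]
force: [-0.1, -0.1, -4.0]
opening: 0.0278
gripper_force: 25.0
```

```bash
python3 go.py .541 .2245 .245 9.75; python3 -c "
from h import *
grab('wrist','w2.png')"
```

```text
t 6.0 pos [0.5399 0.2225 0.3696] ydir 9.7 tilt [-0.003  -0.0013 -1.    ] q6 0.13 F [-0.12 -0.06 -4.04]
turn z -0.05 then shift mm [  1.8   1.8 124.6]
```

View pics/w2.png

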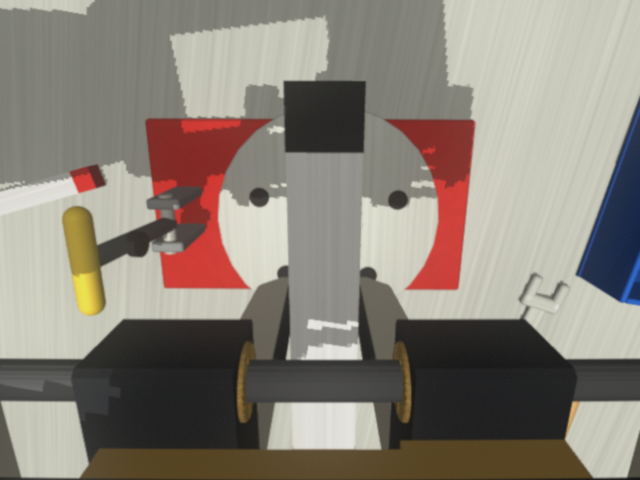

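The wrist view shows the bar held square over the left flange, black end up at (325,115), red end under the gripper. The clamp bar at (85,260) is clear.

drive_tool(moves=[10,2,2,30,0,0,0,10,0,0,40,0,0,0,10,0,0,30,0,0,0,10,0,0,14,0,0,0,10,0,0,6,0,0,0,10,0,0,0,0,0,0,10,0,0,0,0,0,0])

```text
t: 6.75
tool_pos: [0.5429, 0.2255, 0.2538]
orientation: [2.025, 2.4, 0.004]
force: [0.4, -0.0, -2.8]
opening: 0.0275
gripper_force: 25.0
```

drive_tool(moves=[10,0,0,2,0,0,0,10,0,0,0,0,0,0,10,0,0,0,0,0,0])

```text
t: 7.05
tool_pos: [0.5422, 0.2256, 0.2504]
orientation: [2.025, 2.401, 0.001]
force: [0.7, 0.2, -3.6]
opening: 0.0276
gripper_force: 25.0
```

```bash
python3 go.py .541 .2245 .245 9.75
```

```text
t 7.05 pos [0.5422 0.2256 0.2504] ydir 9.72 tilt [ 1.e-03  3.e-04 -1.e+00] q6 0.14 F [ 0.65  0.16 -3.64]
turn z -0.03 then shift mm [-0.9 -1.4  5.4]
```

drive_tool(moves=[10,0,0,2,0,0,0,10,0,0,2,0,0,0,10,0,0,0,0,0,0,10,0,0,0,0,0,0])

```text
t: 7.45
tool_pos: [0.5419, 0.2255, 0.2455]
orientation: [-2.025, -2.401, 0.001]
force: [0.1, 0.1, -4.3]
opening: 0.0279
gripper_force: 25.0
```

drive_tool(moves=[10,0,0,1,0,0,0,10,0,0,0,0,0,0,10,0,0,0,0,0,0])

```text
t: 7.75
tool_pos: [0.542, 0.2255, 0.2452]
orientation: [2.025, 2.401, 0.0]
force: [-3.6, 0.5, 3.2]
opening: 0.028
gripper_force: 25.0
```

Contact: force z went from −4 to +3 N. I'll release and then lift.

drive_tool(moves=[50,0,0,0,0,0,0,50,0,0,0,0,0,0,50,0,0,0,0,0,0,50,0,0,0,0,0,0,50,0,0,-20,0,0,0,50,0,0,-40,0,0,0,50,0,0,-40,0,0,0,50,0,0,0,0,0,0])

```text
t: 8.55
tool_pos: [0.5439, 0.2262, 0.3522]
orientation: [2.021, 2.397, 0.015]
force: [0.5, -0.4, 0.4]
opening: 0.0502
gripper_force: 0.0
```

```bash
python3 go.py .541 .2245 .335 9.75; python3 -c "
from h import *
grab('wrist','w3.png');grab('top','t3.png')"
```

```text
t 8.55 pos [0.5439 0.2262 0.3522] ydir 9.72 tilt [ 0.0108  0.0035 -0.9999] q6 0.14 F [ 0.45 -0.4   0.42]
turn z -0.03 then shift mm [-1.2 -3.4 17.2]
```

View pics/w3.png

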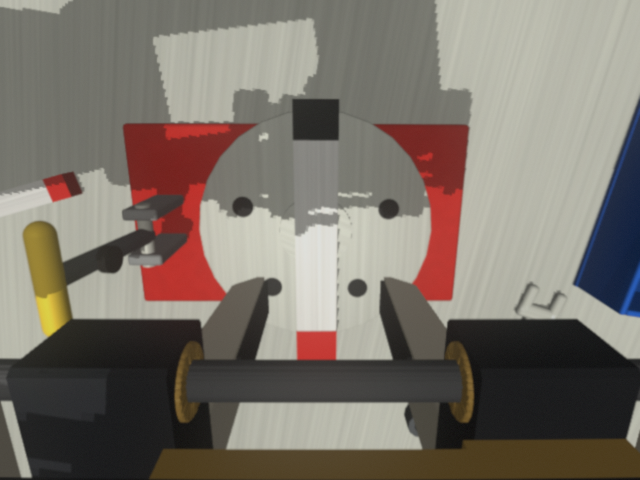

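The bar lies centrally across the left flange, black end at (316,119) and red at (316,346), partly behind the gripper. I'll locate the black end and level from depth.

```bash
python3 - <<'E' | tail -4
from we import *
c=grab('wrist'); h=hsv(c); P=cloud(c)
k=np.argwhere((P[...,2]>.068)&(P[...,2]<.088)&(np.indices((480,640))[1]>280)&(np.indices((480,640))[1]<350)&(np.indices((480,640))[0]<350))
p=P[k[:,0],k[:,1]]; 
m,b=big(blk(h),(285,90,345,145)); w=onz(c,[b],.0775)[0]
v,_,_,_=cv2.fitLine((p[:,:2]*1000).astype(np.float32),cv2.DIST_L2,0,.01,.01).ravel()[:4],0,0,0
d=np.array(v[:2]); d=d*np.sign(-d[1])
print('black',w.round(4),'dir',d,'mid',(w[:2]+.078*d).round(4),'red',(w[:2]+.156*d).round(4))
s=(p[:,:2]-w[:2])@d; f=np.polyfit(s,p[:,2],1); print('slope',f[0].round(4),'z mid',np.polyval(f,.078).round(4))
E
python3 go.py .541 .2245 .335 9.75
```

```text
L plate ((447.8726501464844, 207.65087890625), (110.8736343383789, 147.9561767578125), 9.755441665649414)
R plate ((451.7982482910156, -198.45147705078125), (147.8622589111328, 109.52980041503906), 76.43232727050781)
black [0.5278 0.3012 0.0775] dir [ 0.16635627 -0.9860657 ] mid [0.5408 0.2243] red [0.5538 0.1474]
slope -0.0013 z mid 0.0785
t 8.7 pos [0.5419 0.2255 0.3444] ydir 9.71 tilt [-0. -0. -1.] q6 0.14 F [-0.82  0.71 -0.23]
turn z -0.04 then shift mm [-0.8 -1.   9.4]
```

```bash
python3 go.py .5538 .1474 .27 9.75; python3 go.py .5278 .3012 .29 9.75
```

```text
t 8.7 pos [0.5419 0.2255 0.3444] ydir 9.71 tilt [-0. -0. -1.] q6 0.14 F [-0.82  0.71 -0.23]
turn z -0.04 then shift mm [-78.9  -1.5  74.4]
t 8.7 pos [0.5419 0.2255 0.3444] ydir 9.71 tilt [-0. -0. -1.] q6 0.14 F [-0.82  0.71 -0.23]
turn z -0.04 then shift mm [77.  -1.1 54.4]
```

drive_tool(moves=[0,-39.5,-1,0,0,0,0,0,-39.5,0,0,0,0,0,0,0,0,0,0,0,0,0,0,0,0,0,0,0,0,0,0,30,0,0,0,0,0,0,30,0,0,0,0,0,0,14,0,0,0,0,0,0,0,0,0,0])

```text
t: 9.5
tool_pos: [0.5527, 0.1481, 0.2673]
orientation: [-2.021, -2.399, 0.007]
force: [0.2, -0.2, -0.0]
opening: 0.0002
gripper_force: 0.0
```

drive_tool(moves=[0,0,0,3,0,0,0,0,0,0,1,0,0,0,0,0,0,0,0,0,0])

```text
t: 9.8
tool_pos: [0.5549, 0.1477, 0.268]
orientation: [2.024, 2.401, 0.002]
force: [-1.1, -0.3, 0.4]
opening: 0.0006
gripper_force: 0.0
```

drive_tool(moves=[0,0,0,1,0,0,0,0,0,0,1,0,0,0,0,0,0,0,0,0,0])

```text
t: 10.1
tool_pos: [0.5543, 0.1474, 0.2649]
orientation: [2.025, 2.401, 0.0]
force: [-0.1, -0.3, -0.6]
opening: 0.0005
gripper_force: 0.0
```

drive_tool(moves=[0,0,0,1,0,0,0,0,0,0,1,0,0,0,0,0,0,0,0,0,0,0,0,0,0,0,0,0])

```text
t: 10.5
tool_pos: [0.5545, 0.1473, 0.263]
orientation: [2.025, 2.401, 0.0]
force: [0.0, -2.5, 3.0]
opening: 0.0004
gripper_force: 1.5
```

drive_tool(moves=[0,0,0,1,0,0,0,0,0,0,0,0,0,0,0,0,0,0,0,0,0])

```text
t: 10.8
tool_pos: [0.5545, 0.1474, 0.2618]
orientation: [2.025, 2.401, 0.0]
force: [1.2, -3.6, 3.5]
opening: 0.0005
gripper_force: 1.7
```

drive_tool(moves=[0,0,0,1,0,0,0,0,0,0,0,0,0,0,0,0,0,0,0,0,0])

```text
t: 11.1
tool_pos: [0.5545, 0.1474, 0.261]
orientation: [2.025, 2.401, 0.0]
force: [0.1, -3.3, 4.4]
opening: 0.0003
gripper_force: 2.5
```

drive_tool(moves=[0,0,0,1,0,0,0,0,0,0,0,0,0,0,0,0,0,0,0,0,0])

```text
t: 11.4
tool_pos: [0.5546, 0.1474, 0.2608]
orientation: [2.025, 2.401, 0.001]
force: [-1.9, -3.4, 12.1]
opening: 0.0004
gripper_force: 5.6
```

drive_tool(moves=[0,0,0,0.5,0,0,0,0,0,0,0,0,0,0,0,0,0,0,0,0,0])

```text
t: 11.7
tool_pos: [0.5547, 0.1474, 0.2608]
orientation: [2.025, 2.401, 0.001]
force: [-4.4, -4.9, 14.4]
opening: 0.0007
gripper_force: 7.2
```

```bash
python3 - <<'E'
from h import *
from m import *
c=grab('wrist'); P=cloud(c); i,j=np.indices((480,640))
d=np.array([.16636,-.98607]); s=(P[...,:2]-np.array([.5278,.3012]))@d; n=(P[...,:2]-np.array([.5278,.3012]))@np.array([d[1],-d[0]])
k=(s>-.008)&(s<.1)&(abs(n)<.011)&(P[...,2]>.065)&(P[...,2]<.1)
f=np.polyfit(s[k],P[...,2][k],1); print('slope',f,k.sum())
E
```

```text
top [335.375      199.95833333] [ 5.807e-01 -1.310e-02  2.370e-02  9.600e+01] [[ 0.581 -0.014  0.024]]
top [330.27472527 261.63736264] [ 4.236e-01 -1.700e-03  2.440e-02  9.100e+01] [[ 0.4245 -0.0024  0.024 ]]
scene [326.7012987  291.23376623] [ 5.861e-01 -1.230e-02  2.490e-02  7.700e+01] [[ 0.5844 -0.013   0.024 ]]
scene [331.5 246. ] [ 4.242e-01 -2.200e-03  2.360e-02  2.400e+01] [[ 0.4249 -0.0022  0.024 ]]
edge rect ((503.91033935546875, -7.788274765014648), (28.01759910583496, 179.98475646972656), 85.82415771484375) 0.023913425088794682 787
L flange [0.5409 0.2242] 84.89151000976562 3615
   top hub z 0.05327740671938278 face z 0.04991101030315118 0.0022376354456829024
   scene hub z 0.05446533764017279 face z 0.0511466479862065 0.001525607032134428
R flange [ 0.5445 -0.2219] 86.51361083984375 3716
   top hub z 0.05008823106410024 face z 0.05002625515022798 0.002143140871951155
   scene hub z 0.05128913928304176 face z 0.050988750750205904 0.0015357267729096075
L bar [239.02054795 265.26027397] [  0.411    0.2022   0.1517 146.    ] ((405.0739440917969, 114.80884552001953), (232.67398071289062, 21.27843475341797), 86.20153045654297)
L bar [414.65333333 205.85333333] [ 0.4158  0.1995  0.1506 75.    ] ((865.23388671875, 87.42049407958984), (47.6390380859375, 954.0945434570312), 75.73506927490234)
R bar [412.66206897 269.26896552] [  0.4054  -0.1864   0.1487 145.    ] ((401.63848876953125, -108.151123046875), (21.69432830810547, 216.1310272216797), 2.1466245651245117)
R bar [256.81395349 203.3372093 ] [ 0.408  -0.1897  0.1485 86.    ] ((312.5491943359375, -218.77438354492188), (234.9290008544922, 47.18779754638672), 18.359254837036133)
L plate ((447.8726501464844, 207.65087890625), (110.8736343383789, 147.9561767578125), 9.755441665649414)
R plate ((451.7982482910156, -198.45147705078125), (147.8622589111328, 109.52980041503906), 76.43232727050781)
slope [-0.05875954  0.08436093] 9918
```

The bar tips 0.059 rad, so the red end is done. Now over to the black end.

drive_tool(moves=[0,0,0,-2,0,0,0,0,0,0,-3,0,0,0,0,0,0,-25,0,0,0,0,39,0,0,0,0,0,0,39,0,0,0,0,0,0,39,0,0,0,0,0,0,39,0,0,0,0,0,0,0,0,0,0,0,0])

```text
t: 12.55
tool_pos: [0.5262, 0.3054, 0.2885]
orientation: [-2.019, -2.404, -0.0]
force: [0.1, -0.8, 0.0]
opening: 0.0006
gripper_force: 0.0
```

drive_tool(moves=[0,0,0,15,0,0,0,0,0,0,0,0,0,0,0,0,0,0,0,0,0])

```text
t: 12.85
tool_pos: [0.5277, 0.2999, 0.2726]
orientation: [-2.026, -2.399, 0.004]
force: [0.4, -0.5, 0.9]
opening: 0.0002
gripper_force: 0.0
```

```bash
python3 go.py .5278 .3012 .265 9.75;  python3 - <<'E' | tail -1
from m import *
c=grab('top'); P=cloud(c)
d=np.array([.16636,-.98607]); s=(P[...,:2]-np.array([.5278,.3012]))@d; n=(P[...,:2]-np.array([.5278,.3012]))@np.array([d[1],-d[0]])
k=(s>.02)&(s<.2)&(abs(n)<.03)&(P[...,2]>.068)&(P[...,2]<.09)
p=P[k]; f=np.polyfit(s[k],p[:,2],1); print('slope',f,k.sum(),s[k].max()-.078-.09,n[k].min()+n[k].max())
E
```

```text
t 12.85 pos [0.5277 0.2999 0.2726] ydir 9.64 tilt [-0.0027 -0.0013 -1.    ] q6 0.26 F [ 0.42 -0.52  0.87]
turn z -0.11 then shift mm [1.3 0.3 7.6]
slope [-0.0003617   0.07719412] 739 0.0002981048580853324 -0.0013104581827944415
```

The bar is level again and still centred.

drive_tool(moves=[0,0,0,5,0,0,0,0,0,0,2,0,0,0,0,0,0,1,0,0,0,0,0,0,1,0,0,0,0,0,0,1,0,0,0,0,0,0,0,0,0,0,0,0,0,0,0,0,0])

```text
t: 13.6
tool_pos: [0.528, 0.3013, 0.2643]
orientation: [-2.025, -2.402, -0.0]
force: [0.7, -0.4, -0.9]
opening: 0.0003
gripper_force: 0.0
```

drive_tool(moves=[0,0,0,1,0,0,0,0,0,0,1,0,0,0,0,0,0,0,0,0,0,0,0,0,0,0,0,0])

```text
t: 14.0
tool_pos: [0.5281, 0.3016, 0.2627]
orientation: [-2.025, -2.402, -0.002]
force: [-1.3, 2.7, 3.5]
opening: 0.0004
gripper_force: 1.6
```

drive_tool(moves=[0,0,0,1,0,0,0,0,0,0,1,0,0,0,0,0,0,0,0,0,0,0,0,0,0,0,0,0])

```text
t: 14.4
tool_pos: [0.5282, 0.3015, 0.261]
orientation: [2.025, 2.401, 0.002]
force: [-3.0, 2.4, 7.1]
opening: -0.0
gripper_force: 3.5
```

drive_tool(moves=[0,0,0,1,0,0,0,0,0,0,0,0,0,0,0,0,0,0,0,0,0])

```text
t: 14.7
tool_pos: [0.5283, 0.3015, 0.2608]
orientation: [2.025, 2.401, 0.002]
force: [-4.0, 1.5, 12.8]
opening: 0.0004
gripper_force: 6.3
```

```bash
cat > sl.py <<'E'
from m import *
c=grab('top'); P=cloud(c)
d=np.array([.16636,-.98607]); s=(P[...,:2]-np.array([.5278,.3012]))@d; n=(P[...,:2]-np.array([.5278,.3012]))@np.array([d[1],-d[0]])
k=(s>.02)&(s<.2)&(abs(n)<.03)&(P[...,2]>.065)&(P[...,2]<.1)
p=P[k]; f=np.polyfit(s[k],p[:,2],1); print('slope',f,'zmid',np.polyval(f,.078),k.sum(),s[k].max()-.078-.09,n[k].min()+n[k].max())
E
python3 sl.py | tail -1; python3 go.py .5278 .3012 .265 9.75
```

```text
slope [0.05125317 0.07431121] zmid 0.0783089621882447 758 -0.0002537637206466853 -0.0018642212490552808
t 14.75 pos [0.5283 0.3015 0.2608] ydir 9.72 tilt [ 1.3e-03  8.0e-04 -1.0e+00] q6 0.26 F [-4.52  1.14 12.15]
turn z -0.03 then shift mm [-0.2 -0.5 -4.2]
```

Black end tips too (about 0.05–0.06 rad, 12 N). Now I'll lift off and travel to the right clamp.

drive_tool(moves=[0,0,0,-2,0,0,0,0,0,0,-3,0,0,0,0,0,0,-40,0,0,0,0,0,0,-50,0,0,0,0,0,0,-45,0,0,0,0,0,0,0,0,0,-8.3,0,0,0,0,0,0,-8.3,0,0,0,0,0,0,-8.3])

```text
t: 15.55
tool_pos: [0.5281, 0.3008, 0.399]
orientation: [1.452, 2.786, -0.001]
force: [0.2, -0.1, -0.6]
opening: 0.0004
gripper_force: 0.0
```

drive_tool(moves=[0,0,0,0,0,0,-8.3,0,0,0,0,0,0,-8.3,0,0,0,0,0,0,-8.3,0,0,0,0,0,0,-8.3,0,0,0,0,0,0,-8.5,0,0,0,0,0,0,0])

```text
t: 16.15
tool_pos: [0.528, 0.3008, 0.3984]
orientation: [-0.371, -3.119, 0.002]
force: [0.5, -0.8, -0.2]
opening: 0.0005
gripper_force: 0.0
```

```bash
python3 go.py .3666 -.179 .40 76.4; python3 sl.py | tail -1
python3 - <<'E' | tail -2
from m import *
c=grab('top'); h=hsv(c); P=cloud(c)
for b in((220,255,260,275),(395,255,430,280)):
    m,ce=big(yel(h),b); print(ce,pts(P,m))
E
```

```text
t 16.15 pos [0.528  0.3008 0.3984] ydir 76.44 tilt [-0.0012 -0.0012 -1.    ] q6 -0.9 F [ 0.48 -0.8  -0.22]
turn z 0.04 then shift mm [  44.  -504.3   -0.8]
slope [0.00407984 0.07639744] zmid 0.07671566663196375 700 3.765946363878947e-06 -0.0028838528896353473
[239.02054795 265.26027397] [  0.411    0.202    0.1514 146.    ]
[412.66206897 269.26896552] [  0.4055  -0.1868   0.1491 145.    ]
```

drive_tool(moves=[0,4,-46,0,0,0,0,0,4,-46,0,0,0,0,0,4,-46,0,0,0,0,0,4,-46,0,0,0,0,0,4,-46,0,0,0,0,0,4,-46,0,0,0,0,0,4,-46,0,0,0,0,0,4,-46,0,0,0,0])

```text
t: 17.05
tool_pos: [0.4088, -0.0502, 0.3993]
orientation: [0.381, 3.118, -0.001]
force: [0.6, -1.0, -0.7]
opening: 0.0009
gripper_force: 0.0
```

drive_tool(moves=[0,4,-46,0,0,0,0,0,4,-46,0,0,0,0,0,4,-44,0,0,0,0,0,0,0,0,0,0,0,0,0,0,0,0,0,0,0,0,0,0,0,0,0])

```text
t: 17.65
tool_pos: [0.3662, -0.1774, 0.3991]
orientation: [-0.376, -3.119, -0.001]
force: [0.7, -0.7, -0.1]
opening: 0.0006
gripper_force: 0.0
```

```bash
python3 go.py .3666 -.179 .318 76.4; python3 -c "
from h import *
grab('scene','s4.png')"
```

```text
t 17.65 pos [ 0.3662 -0.1774  0.3991] ydir 76.24 tilt [-1.e-04  5.e-04 -1.e+00] q6 -1.91 F [ 0.67 -0.66 -0.09]
turn z -0.16 then shift mm [-0.8 -1.5 81.1]
```

View pics/s4.png

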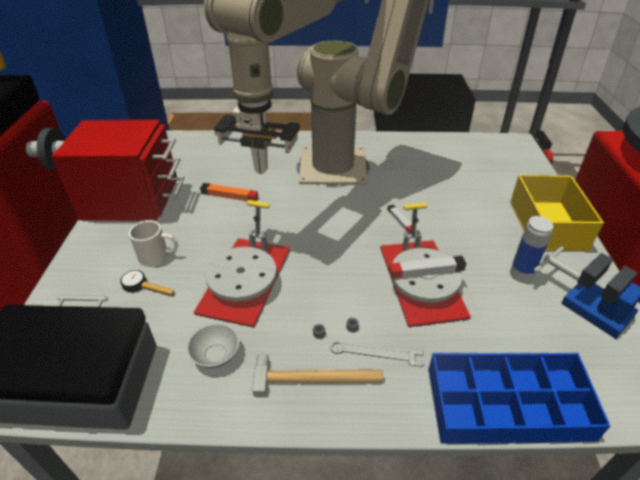

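The straightedge lies across the left flange at about (428,266), its clamp is open, and the gripper hangs behind the right clamp at about (258,160). I'll descend and push the bar over.

drive_tool(moves=[0,0,-1,40,0,0,0,0,0,0,40,0,0,0,0,0,0,0,0,0,0,0,-15,0,-1,0,0,0,0,-13,0,-1,0,0,0,0,-11.5,0,-1.5,0,0,0,0,-11,0,-1,0,0,0])

```text
t: 18.4
tool_pos: [0.4162, -0.1903, 0.3261]
orientation: [0.372, 3.119, -0.001]
force: [-0.9, 0.7, -0.7]
opening: 0.0003
gripper_force: 0.9
```

drive_tool(moves=[0,-13,0,0.5,0,0,0,0,-13,0,1,0,0,0,0,-12.5,0,3,0,0,0,0,-12,0,4.5,0,0,0,0,0,0,0,0,0,0])

```text
t: 18.9
tool_pos: [0.4653, -0.2022, 0.316]
orientation: [0.372, 3.119, -0.0]
force: [-1.1, -0.3, 0.6]
opening: 0.0005
gripper_force: 0.0
```

```bash
cat > cl.py <<'E'
from m import *
for n in('scene','top'):
    c=grab(n,n+'c.png'); h=hsv(c); P=cloud(c); o=np.array([.4298,-.1943,.062]); a=np.radians(-13.6); ex=np.array([np.cos(a),np.sin(a),0]); ey=np.array([-np.sin(a),np.cos(a),0])
    q=P-o; k=yel(h)&(np.linalg.norm(q,axis=-1)<.13)
    p=q[k]; print(n,k.sum(),'x',np.median(p@ex).round(4),'z',np.median(p[:,2]).round(4) if len(p) else None)
s=robot.read_state(); d=s['tool_pos']-o; print('tip x',(d@ex).round(4),'y',(d@ey).round(4),'z',(s['tool_pos'][2]-.186).round(4),s['force'].round(1),s['t'])
E
python3 cl.py | tail -3
```

```text
scene 73 x 0.0566 z 0.0707
top 4 x 0.0543 z 0.0706
tip x 0.0356 y 0.0004 z 0.1301 [-0.   0.3  0.1] 19.0
```

drive_tool(moves=[0,-11,0,7,0,0,0,0,-11,0,8,0,0,0,0,-8.5,0,9,0,0,0,0,-8,0,9.5,0,0,0,0,-7,0,14,0,0,0,0,-3.5,0,7,0,0,0,0,0,0,0,0,0,0])

```text
t: 19.7
tool_pos: [0.5114, -0.2142, 0.2599]
orientation: [-0.374, -3.118, -0.001]
force: [-0.7, -0.3, 0.7]
opening: 0.0007
gripper_force: 0.0
```

drive_tool(moves=[0,0,0,3,0,0,0,0,0,0,0,0,0,0,0,0,0,0,0,0,0])

```text
t: 20.0
tool_pos: [0.5115, -0.2145, 0.2578]
orientation: [0.374, 3.119, -0.0]
force: [-0.3, 0.1, -0.0]
opening: 0.0001
gripper_force: 0.0
```

```bash
python3 cl.py | tail -3
```

```text
scene 58 x 0.0878 z 0.0068
top 0 x nan z None
tip x 0.0842 y -0.0005 z 0.0717 [-0.3 -0.6  0.8] 20.1
  return _methods._mean(a, axis=axis, dtype=dtype,
  ret = ret.dtype.type(ret / rcount)
```

Nearly down. I'll push the last few mm until it stops, then retreat.

drive_tool(moves=[0,0,0,1.5,0,0,0,0,0,0,1.5,0,0,0,0,0,0,0,0,0,0,0,0,0,0,0,0,0])

```text
t: 20.5
tool_pos: [0.5118, -0.2147, 0.2565]
orientation: [0.374, 3.118, -0.001]
force: [-6.9, 4.3, 17.6]
opening: -0.0001
gripper_force: 8.8
```

drive_tool(moves=[0,0,0,-30,0,0,0,0,0,0,-50,0,0,0,0,0,0,-50,0,0,0,0,40,0,0,0,0,0,0,40,0,0,0,0,0,0,40,0,0,0,0,0,0,0,0,0,0,0,0,0,0,0,0,0,0,0])

```text
t: 21.3
tool_pos: [0.3944, -0.186, 0.3846]
orientation: [0.375, 3.118, -0.001]
force: [0.1, -0.2, 0.3]
opening: 0.0004
gripper_force: 0.0
```

```bash
python3 cl.py 2>&1| tail -3;python3 sl.py | tail -1
```

```text
scene 97 x 0.0873 z 0.0066
top 118 x 0.0831 z 0.008
tip x -0.0352 y -0.0004 z 0.1988 [ 0.6 -0.1 -0.6] 21.4
slope [0.00263215 0.07677158] zmid 0.07697688654937533 751 5.639281380016847e-05 -0.002503707956177251
```

View pics/scenec.png

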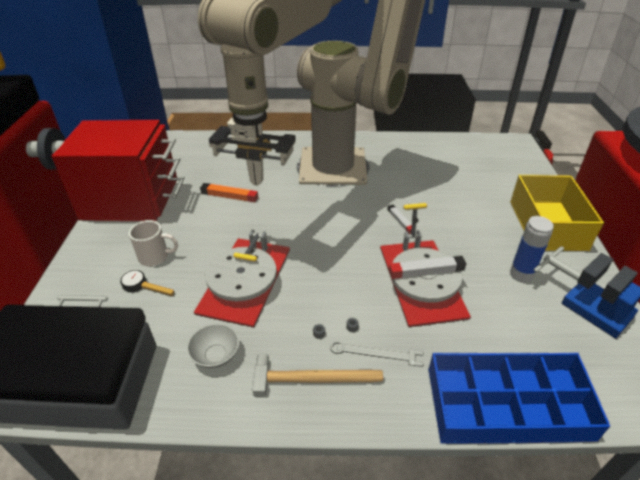

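The right clamp's bar is down at (245,257) and hit its hard stop at 17 N. The bar still lies on the left flange at (428,266) with that clamp open at (415,206), and the arm touches nothing.

```bash
python3 -c "
from plant import robot
print(robot.close_job())"
```

```text
the job is handed in; nothing more can be done
None
```

The job is handed in: the left flange is the proud one, the straightedge rocked with both ends pressed and lies across it with that clamp open, and the right (sound) clamp is fully down; the hand-in returned no verdict.

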